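# Seat the large egg in its egg cup

### The arm

A 6-joint arm with a two-finger parallel gripper is mounted at the origin on a cart in front of the work surface, level with it; the furniture and walls round the work are solid. World frame = base frame: x ahead of the robot, y to its left, z up, the work surface at z = 0. Lengths are in m, angles in rad, forces in N, time in s.
With the tool pointing down it reaches from about 0.35 to 0.95 m from the base axis. Payload 17.4 kg.
Tool frame: the origin (TCP) lies on the centre line of the jaws, within the pads' length; the fingertips stand 8 mm ahead of it and the grasp point (between the pads) lies 11 mm behind it; z points along the fingers, x is the direction in which the jaws open and shut, and the axes are right-handed (so a half turn about z gives the same grasp; the last joint's range is limited). The gripper opens to 93 mm and grips with 3 to 60 N. Pads are 15 mm wide; open, the fingers measure 128 mm over their backs; the gripper's body (75 mm by 188 mm) begins 65 mm behind the grasp point.
Start: joints at [-1.299, 0.116, 1.442, -0, 1.584, -0.038], TCP at [0.206, -0.643, 0.227] pointing down, gripper open.
Joint ranges: [-2.83, 2.83], [-0.83, 2.19], [0.07, 2.5], [-1.14, 4.28], [0.01, 3], [-2.97, 2.97]. Speed limits (rad/s): [1.89, 1.89, 2.22, 3.14, 3.14, 3.14].

### API

Orientations are given as a rotation vector (axis times angle).
In Python, from workcell import env, effector, planner, camera, workorder, status gives the robot as it stands. Calls block until the motion is done:
- env.goto(position, orientation): joint-space move of the TCP to a pose.
- env.move_straight(position, v=0.15, orientation=None): straight line of the TCP; orientation=None keeps the orientation; v is the mean speed in m/s.
- env.move_j(angles): joint-space move.
- effector.gripper_to(opening): opening from 0.0 (shut) to 1.0 (fully open); the grip force is fixed at half the most; returns when the fingers have stopped.
- env.wait(seconds).
- planner.inverse_kinematics(position, orientation): joint angles nearest the present ones, or None.
- camera(name): name is "scene" or "top" or "wrist"; returns a dict with "color" (400x640x3 uint8, red, green, blue), "vfov" (degrees; the focal length in pixels is half the picture's height over the tangent of half this angle, whatever the lens; pixels are square), "cx", "cy" (the principal point, pixels), "world_from_camera" (4x4, takes a point from camera to world coordinates). Camera axes: x right, y down, z forward; pixel columns grow to the right and rows downward; lengths in m; the calibration is good to about 2 mm. The wrist camera is an equidistant fisheye: a pixel r from the principal point sees the ray r / f radians off the axis. A picture is of the moment at which its call begins. There is no depth.
A pose or a line that the arm cannot do raises env.Unreachable and nothing moves.
- workorder.hand_in(): hands the job in, once; it reports no verdict.
Readings, each from a call of its own:
- status.current_t(): time.
- status.current_q(): joint angles.
- status.current_dq(): joint speeds.
- status.current_joint_torque(): joint torques, N m.
- status.current_eef_pos(): TCP position.
- status.current_tool_rot(): TCP orientation.
- status.current_ft_force(): force on the tool from outside, world axes, zero at the start.
- status.current_moment(): the same for the moment, N m.
- status.current_finger_gap(): opening from 0.0 (shut) to 1.0 (fully open).
Only numpy, scipy, OpenCV 4.12 (cv2) and the standard library are available. Lean on these libraries where they do the work, as an engineer would, in place of code of your own. Each camera call takes 0.05 s, during which the arm holds its last target. There are 200 camera calls.

### The job

Two eggs stand in the wooden egg stand and two empty white egg cups wait beside it. Take the larger egg and seat it in the larger egg cup, upright with its pointed end down, setting it down rather than dropping it. Leave the small egg in the stand, and leave both cups standing on the worktop.

Things in the scene. Friction and masses are not known exactly. Their poses are not given: they have to be found in the camera images.
- large_egg_mid (a point): The larger of two light-brown eggs, rigid, about 70 g, 48 mm in diameter, 68 mm tall, standing pointed end down in a hole of a low wooden stand. This point lies on its axis at its widest level, 44 mm above the pointed foot, 24 mm below the blunt top, about 27 mm above the stand's top face; z points to the blunt end. Which egg is in which hole changes.
- large_cup_mouth (a point): The larger of two loose, footed white ceramic egg cups: 52 mm tall, 40 mm wide at the rim, 4 mm wall, mouth 32 mm wide inside, tapering downward. This point is the centre of the mouth in the plane of the rim, 52 mm above its foot; z points up. With the large egg seated, the egg's widest level stands about 23 mm above this point.
- small_egg_mid (a point): The smaller egg, same colour, 36 mm in diameter, 51 mm tall, in the stand's other hole; it stays there. This point lies on its axis at its widest level, 33 mm above its foot. The stand is a fixed wooden block 70 x 160 x 26 mm with two 30 mm holes 90 mm apart along its length.
- small_cup_mouth (a point): The smaller egg cup, same white ceramic, loose: 40 mm tall, 29 mm wide at the rim; it stays empty. This point is the centre of its mouth in the plane of the rim, 40 mm above its foot; z points up.
Mind the look-alikes: they are no part of the job. Leave any blue, red or turquoise look-alike of the part that bears large_cup_mouth alone.

How it is judged:
By the outcome, as a careful person would: the job done as asked, in the order asked, and still so for the second after the job is handed in, with the robot touching nothing.
It also fails if it takes over 45 s, if anything falls off the work surface, if the arm or the gripper's body presses on something with over 40 N, if the wrist force passes 120 N, or if a joint passes its speed limit or range.

## Working session

There is one attempt and no reset: what is moved stays moved. The work goes in short steps, each a Python script; the robot and the scene stay as the last script left them, time stands still between calls to the robot, and variables do not carry over. Pictures are saved under pics/ and viewed, about 8 in all and at most 12, crops included, and the job is handed in when it is done.

```bash
mkdir -p pics
cat > h.py <<'E'
import numpy as np, cv2
from workcell import env, effector, planner, camera, workorder, status
def shot(n,f):
    c=camera(n); cv2.imwrite(f'pics/{f}.png',c["color"][:,:,::-1]); 
    np.savez(f'pics/{f}.npz',T=c["world_from_camera"],k=[c["vfov"],c["cx"],c["cy"]]); return c
def ray(f,u,v,fish=False):
    d=np.load(f'pics/{f}.npz'); T=d['T']; vf,cx,cy=d['k']; F=200/np.tan(np.radians(vf)/2)
    x,y=(u-cx)/F,(v-cy)/F
    if fish:
        r=np.hypot(x,y)+1e-12; p=np.array([x/r*np.sin(r),y/r*np.sin(r),np.cos(r)])
    else: p=np.array([x,y,1.])
    return T[:3,3],T[:3,:3]@p
def atz(f,u,v,z,fish=False):
    o,d=ray(f,u,v,fish); return o+d*(z-o[2])/d[2]
def proj(f,P,fish=False):
    d=np.load(f'pics/{f}.npz'); T=d['T']; vf,cx,cy=d['k']; F=200/np.tan(np.radians(vf)/2)
    p=T[:3,:3].T@(np.array(P)-T[:3,3]); 
    if fish:
        r=np.hypot(p[0],p[1]);a=np.arctan2(r,p[2]); return cx+F*a*p[0]/r,cy+F*a*p[1]/r
    return cx+F*p[0]/p[2],cy+F*p[1]/p[2]
E
python3 - <<'E'
from h import *
for n in ["scene","top"]:
    c=shot(n,n+'0'); print(n,c["vfov"],c["cx"],c["cy"],np.round(c["world_from_camera"],3).tolist())
print(status.current_tool_rot())
E
```

```text
scene 56.41848225038309 326.50247550601205 198.53697847594978 [[0.912, 0.247, -0.327, 0.762], [0.41, -0.549, 0.728, -0.569], [0.0, -0.799, -0.602, 0.574], [0.0, 0.0, 0.0, 1.0]]
top 47.38512967808208 326.77228530693367 199.88676177738108 [[-0.023, -0.997, 0.071, 0.403], [-1.0, 0.022, -0.021, 0.051], [0.02, -0.071, -0.997, 0.925], [0.0, 0.0, 0.0, 1.0]]
[-2.53704312e+00  1.85173142e+00  1.27265138e-03]
```

View pics/scene0.png

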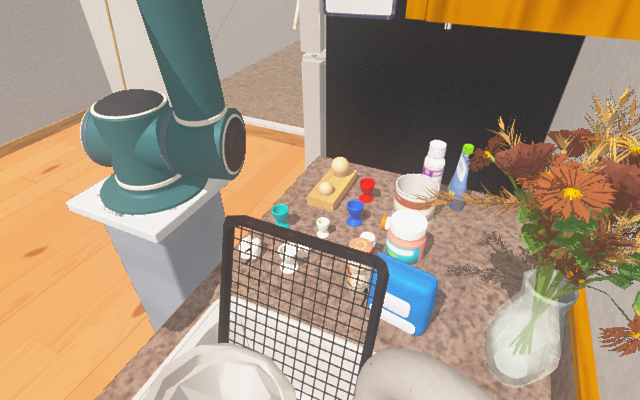

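View pics/top0.png

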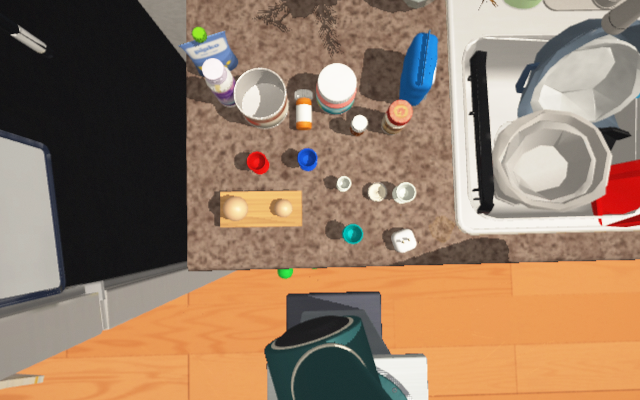

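The scene view shows the stand with both eggs and the coloured cups. In the top view the large egg is near (234,208) and the small egg near (283,208). White cup candidates are at (344,184), (377,191) and (404,192), so I'll zoom in on those.

Run:
```python
import cv2,numpy as np
a=cv2.imread('pics/top0.png')[140:265,205:435]; b=cv2.imread('pics/scene0.png')[145:285,225:385]
a=cv2.resize(a,(780,424),interpolation=cv2.INTER_CUBIC); cv2.imwrite('pics/ca.png',a)
cv2.imwrite('pics/cb.png',cv2.resize(b,(640,560),interpolation=cv2.INTER_CUBIC))
from h import *
for n,u,v,z in [('L',234,208,.05),('S',283,208,.045),('c1',344,184,.04),('c2',377,191,.05),('c3',404,192,.05),('teal',352,233,.05),('w',404,240,.03)]: 
    P=atz('top0',u,v,z); print(n,P.round(3),np.round(proj('scene0',P)))
```

```text
L [0.453 0.21  0.05 ] [341. 166.]
S [0.451 0.117 0.045] [326. 186.]
c1 [ 0.496 -0.002  0.04 ] [322. 221.]
c2 [ 0.48  -0.065  0.05 ] [302. 233.]
c3 [ 0.477 -0.117  0.05 ] [288. 249.]
teal [ 0.4   -0.015  0.05 ] [281. 209.]
w [ 0.384 -0.118  0.03 ] [250. 243.]
```

View pics/ca.png

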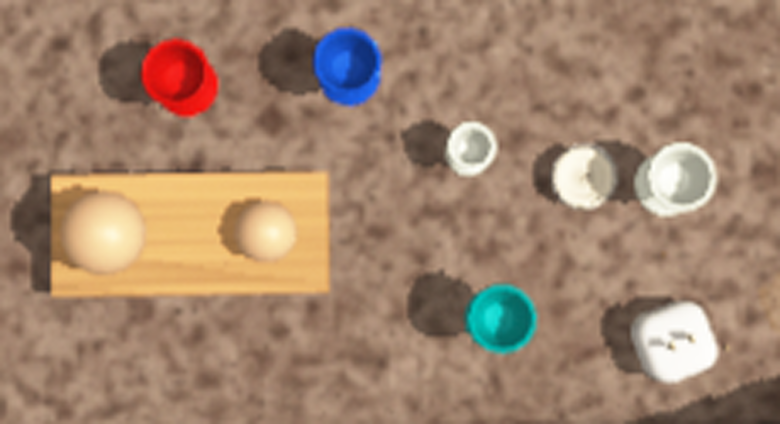

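View pics/cb.png

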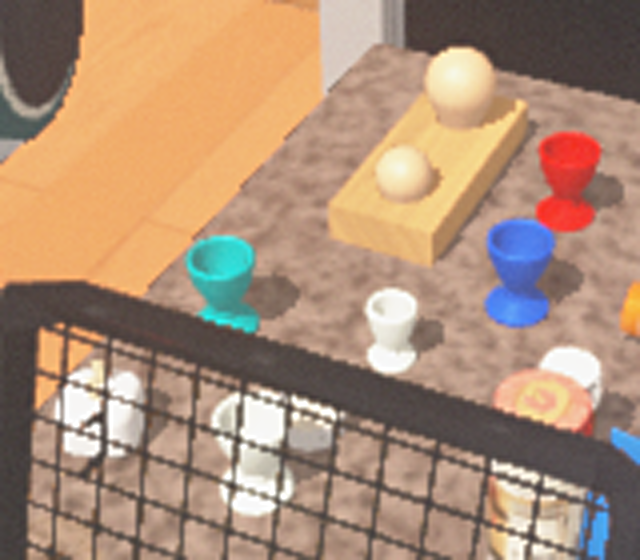

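c3 is the large cup, c1 the small one and c2 a low white dish. A tall wall at y≈0.3 rules out opening the jaws along y at the egg, so I'll open them along x. First I'll go above the cup at a safe height and look.

Run:
```python
from h import *
o,d=ray('scene0',235,220); print('rack',o+d*((-.26-o[1])/d[1]))
o,d=ray('scene0',380,265); print('rack',o+d*((-.26-o[1])/d[1]))
D=[np.pi,0,0]
t=status.current_t()
env.move_straight([.206,-.60,.36],v=.25)
env.goto([.44,-.117,.33],D)
shot('wrist','w1')
print(status.current_q(),status.current_eef_pos(),status.current_t()-t)
for P in [(.477,-.117,.052),(.48,-.065,.03),(.496,-.002,.04)]: print(proj('w1',P,True))
```

```text
rack [ 0.48374077 -0.26        0.23776365]
rack [ 0.6940133  -0.26        0.24005585]
[-3.17202230e-01 -3.74123305e-01  1.72034543e+00 -3.96550643e-05
  1.79556238e+00 -3.15818094e-01] [ 0.44005514 -0.11763752  0.32992424] 2.6999999999999997
(np.float64(347.91865838984813), np.float64(165.3846463322551))
(np.float64(349.12982753574136), np.float64(128.2617616289142))
(np.float64(361.1184965330881), np.float64(85.47186367570086))
```

View pics/w1.png

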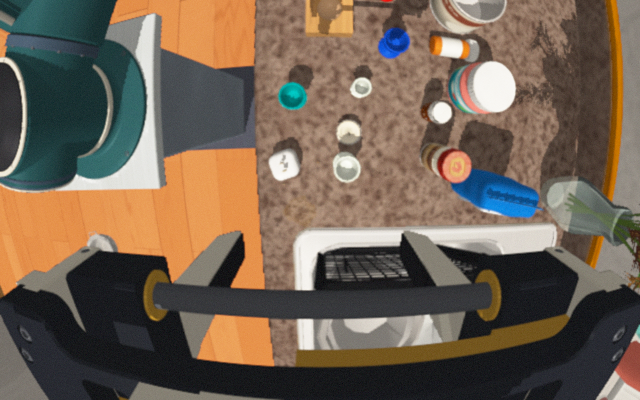

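The wrist view shows the large cup at about (347,167), which matches my prediction of (348,165), and the black rack near (360,265). I need the cup centre and the rack's clearance more exactly, so I'll zoom in.

Run:
```python
from h import *
a=cv2.imread('pics/w1.png')[110:300,250:480]
cv2.imwrite('pics/cw1.png',cv2.resize(a,None,fx=3.1,fy=3.1,interpolation=cv2.INTER_CUBIC))
for z in (.0,.1,.2,.25): print(z,[atz('top0',u,v,z).round(3).tolist() for u,v in [(472,222),(490,222),(472,55)]])
```

```text
0.0 [[0.417, -0.264, 0.0], [0.416, -0.301, 0.0], [0.766, -0.28, 0.0]]
0.1 [[0.415, -0.23, 0.1], [0.414, -0.263, 0.1], [0.727, -0.244, 0.1]]
0.2 [[0.414, -0.196, 0.2], [0.413, -0.225, 0.2], [0.688, -0.209, 0.2]]
0.25 [[0.413, -0.179, 0.25], [0.412, -0.206, 0.25], [0.668, -0.191, 0.25]]
```

View pics/cw1.png

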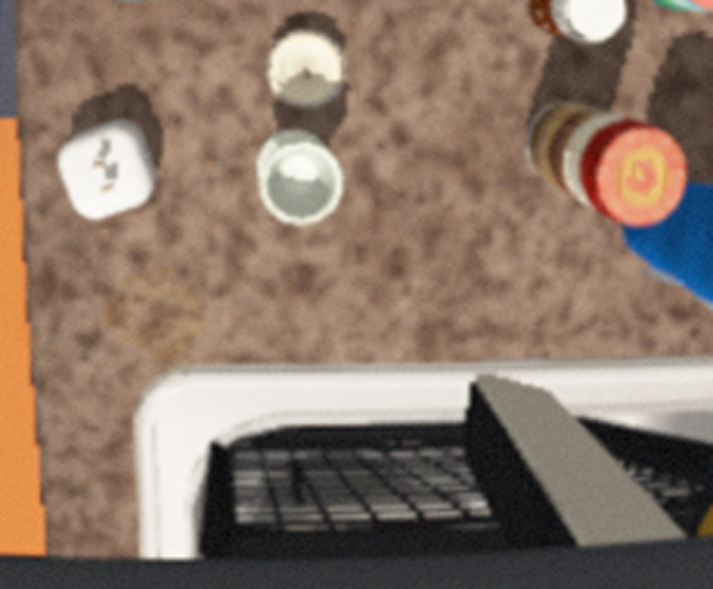

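Run:
```python
from h import *
print('cup w',atz('w1',347.1,168.4,.052,True),'top',atz('top0',405.6,192,.052))
for z in (0.05,.1,.15,.2,.24): print(z,[atz('w1',u,v,z,True).round(3).tolist() for u,v in [(340,249),(340,278)]],[atz('top0',u,180,z).round(3).tolist() for u in (472,489)], [atz('scene0',u,v,z).round(3).tolist() for u,v in [(235,220),(232,330)]])
# egg from top and scene triangulated (silhouette centres)
def tri(*r):
    A=0;b=0
    for o,d in r:
        d=d/np.linalg.norm(d);M=np.eye(3)-np.outer(d,d);A=A+M;b=b+M@o
    return np.linalg.solve(A,b)
a=ray('top0',205+103.5/3.39,140+232/3.39); b=ray('scene0',225+460/4,145+87/4)
print('egg',tri(a,b)); print(atz('top0',205+103.5/3.39,140+232/3.39,.053))
```

```text
cup w [ 0.4758936  -0.12138075  0.052     ] top [ 0.4765999  -0.12019669  0.052     ]
0.05 [[0.468, -0.248, 0.05], [0.469, -0.3, 0.05]] [[0.497, -0.251, 0.05], [0.497, -0.284, 0.05]] [[0.328, -0.087, 0.05], [0.483, -0.314, 0.05]]
0.1 [[0.465, -0.225, 0.1], [0.466, -0.271, 0.1]] [[0.492, -0.234, 0.1], [0.491, -0.265, 0.1]] [[0.37, -0.133, 0.1], [0.509, -0.338, 0.1]]
0.15 [[0.461, -0.201, 0.15], [0.462, -0.242, 0.15]] [[0.487, -0.216, 0.15], [0.486, -0.246, 0.15]] [[0.411, -0.179, 0.15], [0.536, -0.363, 0.15]]
0.2 [[0.458, -0.178, 0.2], [0.459, -0.213, 0.2]] [[0.481, -0.199, 0.2], [0.481, -0.227, 0.2]] [[0.452, -0.225, 0.2], [0.563, -0.387, 0.2]]
0.24 [[0.456, -0.16, 0.24], [0.456, -0.189, 0.24]] [[0.477, -0.185, 0.24], [0.476, -0.211, 0.24]] [[0.486, -0.262, 0.24], [0.584, -0.406, 0.24]]
egg [0.4521847  0.2075641  0.04898899]
[0.45197699 0.20685765 0.053     ]
```

Run:
```python
from h import *
print(np.load('pics/w1.npz')['T'].round(3), 'edge',atz('top0',187,200,0))
D=[np.pi,0,0]
effector.gripper_to(.72)
env.goto([.452,.207,.24],D)
print(status.current_q(),status.current_eef_pos(),status.current_finger_gap(),status.current_t(),status.current_ft_force())
shot('wrist','w2')
for P in [(.452,.207,.053),(.451,.117,.045)]: print(proj('w2',P,True))
```

```text
[[ 1.    -0.002  0.     0.44 ]
 [-0.001 -0.963 -0.271 -0.044]
 [ 0.001  0.271 -0.963  0.488]
 [ 0.     0.     0.     1.   ]] edge [0.47421287 0.3139612  0.        ]
[ 3.76770483e-01 -2.81382840e-01  1.79281467e+00 -2.39465922e-04
  1.62966126e+00  3.77355001e-01] [0.4523483 0.2063298 0.2404097] 0.7216431850014688 4.7167 [-0.43594606  0.04164779  0.41056017]
(np.float64(321.6766972737639), np.float64(178.40593408859448))
(np.float64(320.9363796878464), np.float64(247.85560967612358))
```

View pics/w2.png

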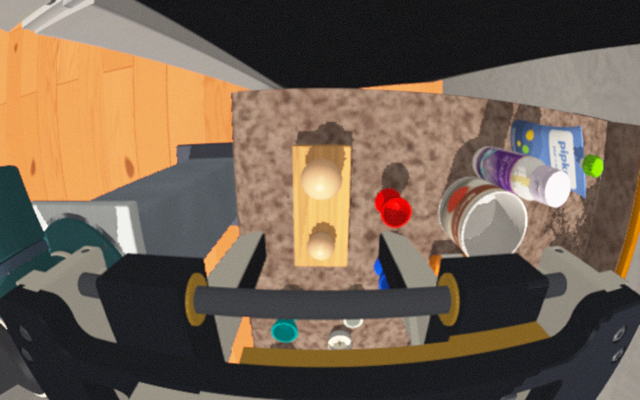

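The large egg is at (321,180), within 2 px of the prediction, and the red cup at (395,208) is clear of the fingers. I'll descend, grip and lift.

Run:
```python
from h import *
env.move_straight([.452,.206,.09],v=.12)
env.move_straight([.452,.206,.043],v=.05)
print(status.current_eef_pos(),status.current_ft_force())
effector.gripper_to(0.)
print(status.current_finger_gap()*93,status.current_ft_force())
env.move_straight([.452,.206,.10],v=.05)
env.move_straight([.452,.206,.22],v=.15)
print(status.current_finger_gap()*93,status.current_ft_force(),status.current_eef_pos(),status.current_t())
env.goto([.476,-.1205,.22],[np.pi,0,0])
print(status.current_finger_gap()*93,status.current_eef_pos(),status.current_t())
env.wait(.3)
shot('wrist','w3');shot('scene','s3');c=shot('top','t3')
a=cv2.imread('pics/w3.png')[90:330,200:440]; b=cv2.imread('pics/s3.png')[150:300,220:390]
cv2.imwrite('pics/c3.png',np.hstack([cv2.resize(a,(400,400)),cv2.resize(b,(400,353)).repeat(1,0) if 0 else cv2.resize(b,(400,400))]))
for z in(.052,): print(proj('w3',(.476,-.1205,z),True))
```

```text
[0.45218114 0.20609023 0.04333062] [-0.15644123  0.72132942  0.61566351]
46.79056007755408 [-2.41130678 -0.85961129  2.85917726]
47.24308348543592 [-0.03097211 -0.32517294 -0.58612108] [0.45171015 0.20586332 0.21888152] 9.975
46.466729573391405 [ 0.47615819 -0.11972582  0.21985323] 11.2167
(np.float64(321.9609913086934), np.float64(183.280368951273))
```

View pics/c3.png

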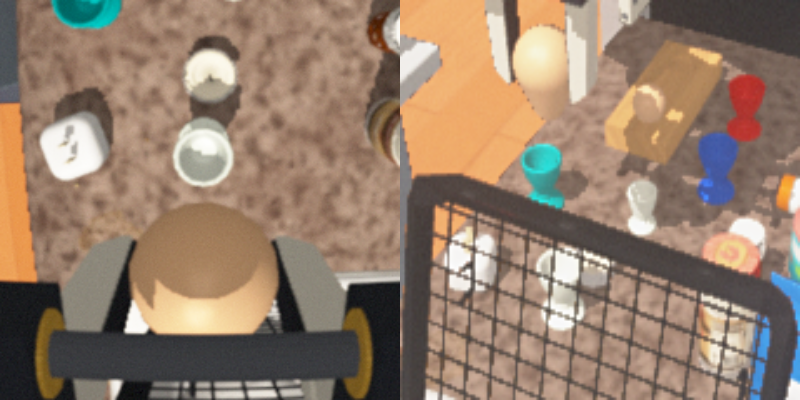

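The egg hangs upright between the pads. The cup rim is at (321.8,182.4), against a predicted (322,183.3). Next I'll check how the egg sits in the grip by comparing its outline with the model.

Run:
```python
from h import *
th,ph=np.meshgrid(np.linspace(0,2*np.pi,200),np.linspace(-np.pi/2,np.pi/2,150))
M=np.stack([.024*np.cos(ph)*np.cos(th),.024*np.cos(ph)*np.sin(th),np.where(ph<0,.044,.024)*np.sin(ph)],-1).reshape(-1,3)
p=np.array([.4762,-.1197,.2199]); mid=p+[0,0,.010]
for nm,fish,box in[('w3',True,(255,205,400,265)),('s3',False,(255,150,320,205)),('t3',False,(340,100,450,260))]:
    im=cv2.imread(f'pics/{nm}.png'); P=np.array([proj(nm,mid+m,fish) for m in M])
    print(nm,'pred u',P[:,0].min().round(1),P[:,0].max().round(1),'v',P[:,1].min().round(1),P[:,1].max().round(1))
    h=cv2.convexHull(P.astype(np.float32)).astype(np.int32); cv2.polylines(im,[h],True,(0,0,255),1)
    globals()[nm]=im
a=cv2.resize(w3[190:310,250:400],(400,320),interpolation=cv2.INTER_CUBIC);b=cv2.resize(s3[140:220,240:340],(400,320),interpolation=cv2.INTER_CUBIC)
cv2.imwrite('pics/c4.png',np.hstack([a,b]))
```

```text
w3 pred u 277.2 368.3 v 206.8 301.8
s3 pred u 266.6 295.3 v 158.9 195.8
t3 pred u 410.9 443.6 v 166.4 197.7
```

View pics/c4.png

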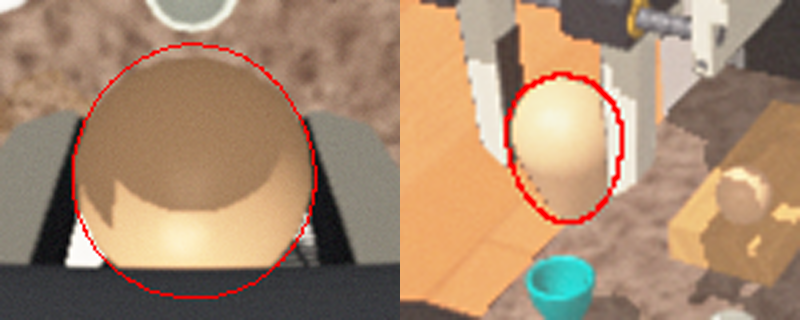

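The egg sits about 2 mm toward −y in the grip, so I'll compensate. I'll lower it in force-monitored steps and then release.

Run:
```python
from h import *
x,y=.476,-.118
env.move_straight([x,y,.11],v=.12)
env.move_straight([x,y,.074],v=.05); env.wait(.2)
f0=status.current_ft_force(); z=.074; print(f0)
while z>.0605:
    z-=.001; env.move_straight([x,y,z],v=.02); env.wait(.05)
    f=status.current_ft_force()-f0; print(round(z,4),f.round(2),status.current_eef_pos().round(4))
    if f[2]>2: break
print(status.current_t())
shot('scene','s5');shot('wrist','w5');shot('top','t5')
a=cv2.imread('pics/w5.png')[120:320,220:420]; b=cv2.imread('pics/s5.png')[190:290,235:335]
cv2.imwrite('pics/c5.png',np.hstack([cv2.resize(a,(400,400)),cv2.resize(b,(400,400))]))
```

```text
[ 0.89347273  0.45511913 -0.94472091]
0.073 [-0.33 -0.29  0.72] [ 0.476 -0.118  0.073]
0.072 [-0.84 -0.94  0.7 ] [ 0.476  -0.118   0.0719]
0.071 [-0.84 -1.13 -0.96] [ 0.476  -0.118   0.0709]
0.07 [-0.99 -0.65  0.1 ] [ 0.476 -0.118  0.07 ]
0.069 [-1.64 -0.8   1.19] [ 0.476 -0.118  0.069]
0.068 [-0.68 -1.37 -0.13] [ 0.476 -0.118  0.068]
0.067 [-1.16 -0.49  0.26] [ 0.476  -0.118   0.0669]
0.066 [-0.29 -0.78  2.57] [ 0.4761 -0.118   0.0661]
16.2
```

View pics/c5.png

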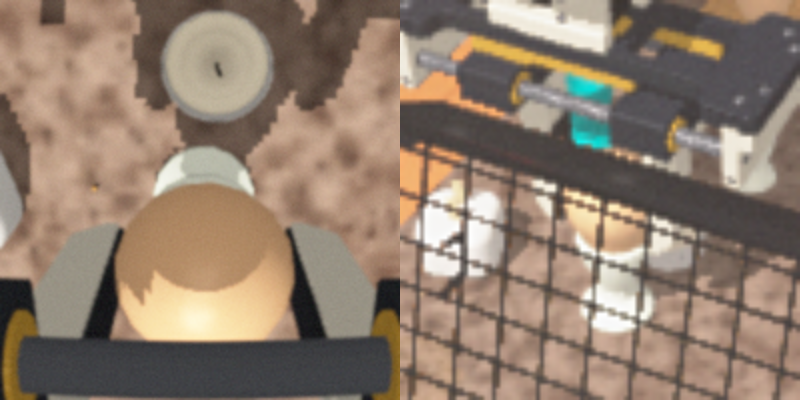

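Contact shows at 0.066 m against an expected 0.065 m, and the egg is in the cup mouth. I'll confirm with one more small step, then open gently.

Run:
```python
from h import *
x,y=.476,-.118
def F(): return np.mean([(env.wait(.02),status.current_ft_force())[1] for _ in range(8)],0)
print(F().round(2)); z=.066
while z>.0625:
    z-=.0005; env.move_straight([x,y,z],v=.02); f=F(); print(round(z,4),f.round(2))
    if f[2]>3: break
g=status.current_finger_gap()
for d in np.arange(.01,.09,.01): effector.gripper_to(g+d)
env.wait(.3); effector.gripper_to(.75); env.wait(.3)
print(F().round(2),status.current_t())
env.move_straight([x,y,.11],v=.06); env.move_straight([x,y,.24],v=.15)
env.wait(.3); print(status.current_t())
shot('wrist','w6');shot('scene','s6');shot('top','t6')
a=cv2.imread('pics/w6.png')[90:290,220:420]; b=cv2.imread('pics/s6.png')[190:290,235:335]
cv2.imwrite('pics/c6.png',np.hstack([cv2.resize(a,(400,400)),cv2.resize(b,(400,400))]))
```

```text
[-0.09 -1.22  2.83]
0.0655 [-0.28 -1.77  6.05]
[-0.02  0.04  0.12] 19.9
22.1083
```

View pics/c6.png

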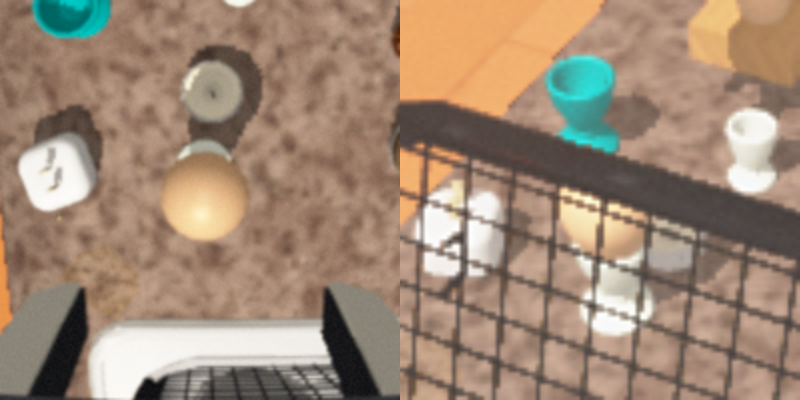

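The egg stands in the cup, near (204,196) in the left crop, and the cup is standing. For the last picture I'll overlay the upright seated model to check for tilt.

Run:
```python
from h import *
th,ph=np.meshgrid(np.linspace(0,2*np.pi,200),np.linspace(-np.pi/2,np.pi/2,150))
M=np.stack([.024*np.cos(ph)*np.cos(th),.024*np.cos(ph)*np.sin(th),np.where(ph<0,.044,.024)*np.sin(ph)],-1).reshape(-1,3)
r=[]
for nm,fish in[('w6',1),('s6',0)]:
    im=cv2.imread(f'pics/{nm}.png'); P=np.array([proj(nm,np.array([.476,-.120,.075])+m,fish) for m in M]); c=P.mean(0).astype(int)
    w=im[c[1]-35:c[1]+35,c[0]-35:c[0]+35]; w=cv2.resize(w,(400,400),interpolation=cv2.INTER_CUBIC)
    h=((cv2.convexHull(P.astype(np.float32))[:,0]-c+35)*400/70).astype(np.int32); cv2.polylines(w,[h],True,(0,0,255),1); r.append(w)
cv2.imwrite('pics/c7.png',np.hstack(r))
```

```text
(no output)
```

View pics/c7.png

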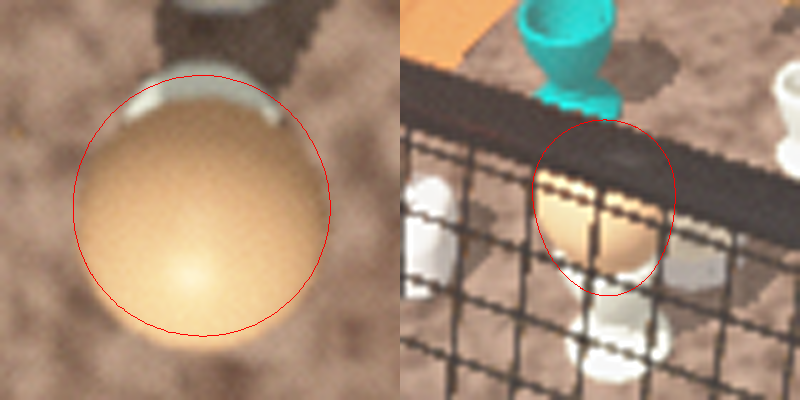

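Run:
```python
from h import *
t=np.linspace(0,2*np.pi,200); R=np.stack([.02*np.cos(t),.02*np.sin(t),0*t],-1)
th,ph=np.meshgrid(t,np.linspace(-np.pi/2,np.pi/2,150))
M=np.stack([.024*np.cos(ph)*np.cos(th),.024*np.cos(ph)*np.sin(th),np.where(ph<0,.044,.024)*np.sin(ph)],-1).reshape(-1,3)
def bb(P): P=np.array(P); return np.r_[P.min(0),P.max(0)].round(1)
for nm,f in (('w6',1),('t6',0)):
    im=cv2.imread(f'pics/{nm}.png').astype(int)
    for y in(-.120,-.124): print(nm,y,'rim',bb([proj(nm,np.array([.476,y,.052])+m,f) for m in R]),'egg',bb([proj(nm,np.array([.476,y,.075])+m,f) for m in M]))
    e=((im[:,:,2]-im[:,:,0]>55)&(im[:,:,2]>125)).astype(np.uint8); n,l,s,c=cv2.connectedComponentsWithStats(e)
    for i in range(1,n):
        if s[i,4]>150: 
            print('  blob',s[i],c[i].round(1)) if s[i,4]<5000 else 0
im=cv2.imread('pics/w6.png'); print([(v,im[v,322].tolist()) for v in range(154,172)]); print([(v,im[v,322].tolist()) for v in range(204,216)])
im=cv2.imread('pics/t6.png'); print([(u,im[192,u].tolist()) for u in range(388,426)])
```

```text
w6 -0.12 rim [304.7 163.4 339.8 197.6] egg [299.8 162.2 344.8 207.8]
w6 -0.124 rim [304.8 166.9 339.7 201. ] egg [299.9 165.8 344.7 211.4]
  blob [ 271    0   60   22 1014] [297.5   8.5]
  blob [464   0  36   6 154] [481.9   2.2]
  blob [426  17  17  25 345] [434.4  28.8]
  blob [463  22  13  24 197] [469.9  34.3]
  blob [465  49  39  64 631] [476.3  83.9]
  blob [ 436  160   44   41 1327] [458.9 180.6]
  blob [ 299  167   47   45 1607] [321.8 188.6]
  blob [630 179  10  38 183] [636.1 200.7]
  blob [250 212  42  38 866] [272.1 229.8]
  blob [225 326  22  38 473] [235.2 348.9]
t6 -0.12 rim [395.2 182.  415.8 202.7] egg [394.5 178.5 420.9 204.1]
t6 -0.124 rim [397.2 182.  417.9 202.6] egg [396.6 178.4 423.  204. ]
  blob [245  97  43  29 175] [266.7 117. ]
  blob [187  99  81  41 759] [217.8 117.7]
  blob [246 151  24  24 424] [257.6 162.5]
  blob [ 607  159   33   56 1328] [626.1 189.2]
  blob [201 173  19  35 378] [209.8 190.3]
  blob [607 214  33  13 225] [627.1 221.9]
  blob [596 231  44  27 945] [619.3 244.1]
  blob [ 437  235   80   28 1381] [480.6 249.8]
  blob [442 263  69  21
[... 866 characters left out ...]
, 213, 213]), (395, [188, 205, 205]), (396, [135, 164, 190]), (397, [109, 147, 187]), (398, [113, 152, 193]), (399, [118, 159, 201]), (400, [124, 166, 210]), (401, [135, 182, 226]), (402, [145, 194, 234]), (403, [157, 207, 241]), (404, [165, 216, 246]), (405, [171, 225, 249]), (406, [123, 158, 183]), (407, [77, 83, 63]), (408, [68, 68, 39]), (409, [68, 69, 39]), (410, [69, 69, 39]), (411, [68, 69, 38]), (412, [69, 70, 40]), (413, [69, 70, 39]), (414, [67, 67, 38]), (415, [68, 69, 39]), (416, [68, 67, 37]), (417, [68, 68, 38]), (418, [67, 68, 37]), (419, [68, 68, 39]), (420, [69, 68, 39]), (421, [69, 69, 40]), (422, [70, 69, 40]), (423, [67, 68, 38]), (424, [69, 70, 40]), (425, [67, 67, 38])]
```

Both cameras put the egg's widest level about 3 mm toward −y of the cup axis. I'll check from the stored frames whether it was like that in the grip and whether the cup moved.

Run:
```python
from h import *
t=np.linspace(0,2*np.pi,120)
th,ph=np.meshgrid(t,np.linspace(-np.pi/2,np.pi/2,90))
M=np.stack([.024*np.cos(ph)*np.cos(th),.024*np.cos(ph)*np.sin(th),np.where(ph<0,.044,.024)*np.sin(ph)],-1).reshape(-1,3)
def top(nm,c): return np.array([proj(nm,np.array(c)+m,1) for m in M])[:,1].min()
for nm,c,rng in [('w2',(.452,.206,.053),range(150,172)),('w3',(.4762,-.1197,.2299),range(200,224)),('w5',(.476,-.118,.0756),range(190,224)),('w6',(.476,-.12,.075),range(155,172))]:
    im=cv2.imread(f'pics/{nm}.png').astype(int); u=int(proj(nm,c,1)[0])
    v0=top(nm,c); s=top(nm,np.array(c)-[0,.003,0])-v0
    print(nm,u,'pred',v0.round(1),'px/mm',(s/3).round(2),[(v,*im[v,u-1:u+2].mean(0).astype(int)[[2,0]]) for v in rng])
for n in('top0','t6'):
    im=cv2.imread(f'pics/{n}.png'); print(n,[(u,im[v,u].tolist()) for v in (192,197) for u in range(389,400)])
    a=cv2.imread(f'pics/{n}.png')[:,:,0].astype(int)
```

```text
w2 321 pred 157.7 px/mm 0.85 [(150, np.int64(169), np.int64(73)), (151, np.int64(167), np.int64(72)), (152, np.int64(168), np.int64(70)), (153, np.int64(169), np.int64(70)), (154, np.int64(168), np.int64(70)), (155, np.int64(168), np.int64(73)), (156, np.int64(166), np.int64(71)), (157, np.int64(169), np.int64(76)), (158, np.int64(168), np.int64(81)), (159, np.int64(166), np.int64(87)), (160, np.int64(169), np.int64(95)), (161, np.int64(168), np.int64(93)), (162, np.int64(173), np.int64(97)), (163, np.int64(177), np.int64(100)), (164, np.int64(180), np.int64(102)), (165, np.int64(188), np.int64(106)), (166, np.int64(193), np.int64(108)), (167, np.int64(204), np.int64(118)), (168, np.int64(211), np.int64(121)), (169, np.int64(219), np.int64(127)), (170, np.int64(225), np.int64(133)), (171, np.int64(229), np.int64(134))]
w3 322 pred 206.8 px/mm 1.66 [(200, np.int64(235), np.int64(221)), (201, np.int64(220), np.int64(191)), (202, np.int64(177), np.int64(134)), (203, np.int64(157), np.int64(103)), (204, np.int64(157), np.int64(103)), (205, np.int64(155), np.int64(102)), (206, np.int64(15
[... 2889 characters left out ...]
04, 114]), (393, [144, 160, 161]), (394, [159, 176, 176]), (395, [157, 174, 175]), (396, [154, 170, 171]), (397, [167, 185, 184]), (398, [231, 242, 242]), (399, [227, 239, 239])]
t6 [(389, [81, 95, 118]), (390, [85, 99, 122]), (391, [88, 103, 126]), (392, [164, 182, 187]), (393, [192, 210, 211]), (394, [194, 213, 213]), (395, [188, 205, 205]), (396, [135, 164, 190]), (397, [109, 147, 187]), (398, [113, 152, 193]), (399, [118, 159, 201]), (389, [82, 97, 120]), (390, [83, 98, 121]), (391, [85, 100, 123]), (392, [117, 133, 145]), (393, [181, 198, 200]), (394, [195, 213, 214]), (395, [195, 213, 214]), (396, [192, 210, 210]), (397, [179, 200, 204]), (398, [128, 160, 188]), (399, [110, 148, 188])]
```

The cup has not moved: its foot edge is identical in `top0` and `t6`. The wrist view shows the same roughly 2.5–3 mm outline offset for the egg while it stood upright in the stand. The apparent offset is therefore mostly model or camera bias, leaving about 1 mm, so the egg is seated close to centred. The gripper is clear, so I'm handing in.

```bash
python3 -c "
from h import *
print(workorder.hand_in(),status.current_t())"
```

```text
the job is handed in; nothing more can be done
the job is handed in; nothing more can be done
```

The large egg is seated pointed end down in the larger white cup, and I handed the job in at about 22 s of the 45 s. I gripped it at its widest level and lowered it in 1 mm steps until it touched at a TCP height of 0.066 m (expected 0.065 m). Peak contact was about 6 N, and I then opened the jaws gradually and backed off.

**Last checks:**
- **Large cup:** it did not move; its foot edge is the same in the top view before and after.
- **Egg:** in the last pictures it stood in the cup with the gripper well clear.
- **Small egg, small cup and look-alikes:** I never touched them. I did not check the small egg closely at the end.

**Disagreements:**
- **Centring:** the wrist view put the egg about 3–4 mm toward −y of the cup axis. It showed nearly the same offset (2.5–3 mm) while the egg was still in the stand, so I put most of it down to bias, leaving about 1 mm.
- **My correction:** because of that bias, the 2 mm shift I made before lowering was probably unnecessary. The egg seems to have settled into the cup on release.
- **Tilt:** I did not measure any remaining tilt directly, because no camera looks along x.

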